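# Knock out and clear a formed bracket from the bench press

### The job

Throw the press's knock-out lever into its marked notch so the formed bracket rises out of the sloping die, and leave the lever there. Then lift the bracket out from under the parked press arm and lay it down, without dropping it, open side down, centred on the cork pad in the empty lane of the tray and lying lengthwise along the lane. Do not shift the other things on the bench.

Things in the scene. Friction and masses are not known exactly. Their poses are not given: they have to be found in the camera images.
- press: Bench forming press, fixed. Origin on the table; x from its front (robot side) to its black column, y to its left, where the lever is. Die face centre at (0,0,115) mm. Black arm 50 mm wide over the die: x -5 to 220, z 292 to 338 mm; punch under it (x -3 to 67, 34 wide) down to z 275: no room straight above the bracket. Column x 172 to 218, 70 wide. Foot plate 360 x 150 mm.
- die: Dark steel die 150 x 110 x 58 mm, face sloping 30 deg down to the robot side. Origin: face centre; x up the slope, y left, z out of the cavity, square to the face (way free along it). Straight cavity 104 (x) x 44 (y) mm. Its knock-out plate carries the bracket, 46 mm under the face at lever 0, rising 35.6 mm per rad: in the notch 32 mm, bracket 30 mm proud, 14 mm still in.
- lever (a joint): Knock-out lever, rad. 0: leaning 0.45 rad to the robot side; grows as the knob swings to press +x; 0.45 upright; stop 1.05. The notch (gap between two dark horns in the steel quadrant beside it, white line under it) is at 0.90; within 0.08 counts as in. No spring or click: friction holds it where left; 5 to 8 N at the knob moves it.
- lever_knob (a point): Centre of the lever's black ball knob, 34 mm in diameter, 140 mm from the pivot. The rod below it is 10 mm thick. The quadrant beside the rod, 18 mm nearer to the press's middle, reaches to 113 mm from the pivot.
- lever_pivot (a point): Point on the lever's hinge axis, which runs along press y; the knob swings about it in the press's x-z plane. It lies at (0, 150, 60) mm in the press frame.
- bracket: Formed bracket to clear: bare metal upside-down U channel 100 (x) x 40 (y) x 44 (z) mm, walls 4 mm, 0.2 to 0.4 kg. Origin: centre of its open underside, z to its closed top. Begins in the die, axes along the die's, top flush with the face within 3 mm, 2 mm gap all round. Alike after a half turn about z. Grip across the 40 mm.
- tray: Plywood tray 170 (x) x 210 (y) mm, fixed, floor 6 mm thick, rim and middle divider 18 mm high. Two lanes 92 mm wide, 154 mm long, running along its x, centred 51 mm to either side of its middle (y). Origin at the centre of its underside.
- pad: Cork pad 120 (x) x 66 (y) x 3 mm, fixed on the floor of the empty lane, long side along the lane; which lane varies. Origin at the centre of its underside, 6 mm above the table; its top is 9 mm above the table.
- bracket_done: A finished bracket, same shape as the other, already lying in the other lane of the tray; leave it there.
- cell_block: Loose block of green cells in a black holder, 82 x 62 x 71 mm, bystander. Origin at the centre of its underside.
- screwdriver: Loose screwdriver lying on the table, bystander.
- wrench: Loose wrench lying on the table, bystander.
- spacer: Loose black plastic block 70 x 50 x 25 mm, bystander. Origin at the centre of its underside.
Not all that is in view belongs to the job. What is shaped like the bracket but black is not meant.

How it is judged:
By the outcome, as a careful person would: the job done as asked, in the order asked, and still so for the second after the job is handed in, with the robot touching nothing.
It also fails if it takes over 61 s, if anything falls off the work surface, if the arm or the gripper's body presses on something with over 40 N, if the wrist force passes 120 N, or if a joint passes its speed limit or range.

### The arm

A 6-joint arm with a two-finger parallel gripper is mounted at the origin on the work surface. World frame = base frame: x ahead of the robot, y to its left, z up, the work surface at z = 0. Lengths are in m, angles in rad, forces in N, time in s.
With the tool pointing down it reaches from about 0.325 to 0.85 m from the base axis. Payload 4.4 kg.
Tool frame: the origin (TCP) lies between the finger pads; the fingertips stand 19 mm ahead of it and the grasp point (between the pads) is the TCP (env.tip_reach is the distance from the TCP to the fingertips, in m); z points along the fingers, y is the line along which they close (so a half turn about z gives the same grasp; the last joint's range is limited). The gripper opens to 94 mm and grips with 3 to 60 N. Pads are 16 mm wide; open, the fingers measure 119 mm over their backs; the gripper's body (75 mm by 177 mm) begins 78 mm behind the grasp point.
Start: joints at [-1.486, 0.207, 1.542, -0, 1.393, -0.15], TCP at [0.134, -0.559, 0.224] pointing down, gripper open.
Joint ranges: [-2.73, 2.73], [-0.86, 2.22], [0.23, 2.46], [-1.11, 4.25], [0.08, 2.63], [-2.82, 2.82]. Speed limits (rad/s): [2.79, 2.79, 3.14, 3.14, 3.14, 3.14].

### API

Orientations are given as a unit quaternion [w, x, y, z].
In Python, from plant import env gives the robot as it stands.
- The arm moves only by the tool arm_command, never from a script. Its argument "moves" is a list of rows, each a list of 5 numbers: the opening, from 0 (shut) to 1 (fully open), then the shift along the tool's x, y, z in mm, then the turn about the tool's z in rad. A call has 1 to 20 rows; each row is the pose to reach, as a shift and turn from the pose commanded when the call began, along the tool's axes at that moment; what a row does not reach only later rows make up. A row lasts 1/12 s, in which the tool goes at most 41.7 mm and 7.16 degrees, less where a joint would pass 70% of its speed; a pose out of reach is approached as far as the arm can. A call with a gripper value outside its range is refused whole. The fingers move at their own pace and stop on an object; "force" is the grip in N (left out, the last holds). Time passes only in rows, so rows that repeat a pose let the fingers close. It gives the time, the measured TCP pose, the force, the opening and the grip force at its end, in the units of the state.
- env.sense(): the state, without advancing time (a new reading comes with each control period).
- env.get_image(name): name is "side" or "top"; returns a dict with "frame" (400x640x3 uint8, red, green, blue), "range_z" (400x640 float32, m along the optical axis (not along the pixel's ray), 0 where there is no reading), "K" (3x3 intrinsics, pixels), "position" and "rotation" of the camera in the world. Camera axes: x right, y up, looking along -z (the intrinsics and any distortion apply to the point x, -y, -z); pixel columns grow to the right and rows downward; lengths in m; the calibration is good to about 2 mm. A picture is of the moment at which its call begins.
- env.hand_in(): hands the job in; it is judged then, once.
The state is a dict: "clock": time; "qpos": joint angles; "dq": joint speeds; "tau": joint torques, N m; "eef_pos": TCP position; "eef_rot": TCP orientation; "wrist_force": force on the tool from outside, world axes, zero at the start; "ft_torque": the same for the moment, N m; "gripper_width": finger opening in m; "grasp_force": force on a finger pad.
Only numpy, scipy, OpenCV 4.12 (cv2) and the standard library are available. Lean on these libraries where they do the work, as an engineer would, in place of code of your own. Each camera call takes 0.05 s, during which the arm holds its last target. There are 200 camera calls.

## Working session

There is one attempt and no reset: what is moved stays moved. The work goes in short steps, Python scripts to look and compute and a tool call to move; the robot and the scene stay as the last step left them, time stands still between calls to the robot, and variables do not carry over. Pictures are saved under pics/ and viewed, at most 10 in all, crops included, and the job is handed in when it is done.

Besides the shell and the picture viewer there is one more tool, called after "Emit:" by a JSON object that holds its "api" and its "payload". arm_command: Moves the arm, as the interface text tells. Its arguments: {"type":"object","properties":{"moves":{"type":"array"},"force":{"type":"number"}},"required":["moves"]}

```bash
mkdir -p pics; ls
cat > h.py <<'E'
import numpy as np, cv2
from plant import env
def cloud(im):
    K=im["K"];Z=im["range_z"];v,u=np.mgrid[:Z.shape[0],:Z.shape[1]]
    p=np.stack([(u-K[0,2])/K[0,0]*Z,-(v-K[1,2])/K[1,1]*Z,-Z],-1)
    R=np.array(im["rotation"])
    if R.shape!=(3,3):
        from scipy.spatial.transform import Rotation as Ro
        R=Ro.from_quat(np.r_[R[1:],R[0]]).as_matrix()
    P=p@R.T+im["position"];P[Z==0]=np.nan
    return P
def save(n,f): cv2.imwrite("pics/"+n+".png",cv2.cvtColor(f,cv2.COLOR_RGB2BGR))
E
python3 - <<'E'
from h import *
for n in("top","side"):
    im=env.get_image(n);save(n+"0",im["frame"]);np.save(n+"P.npy",cloud(im));np.save(n+"F.npy",im["frame"])
    print(n,im["K"],im["position"],im["rotation"],[k for k in im])
print(env.sense())
E
```

```text
pics
top [[370.51320754   0.         316.20292272]
 [  0.         370.51320754 200.18608401]
 [  0.           0.           1.        ]] [0.43749386 0.01470924 0.95496143] [ 0.70833361  0.05524083 -0.06433426 -0.70076604] ['frame', 'range_z', 'K', 'position', 'rotation']
side [[495.51017331   0.         321.56854657]
 [  0.         495.51017331 201.51322727]
 [  0.           0.           1.        ]] [0.44988515 0.86411175 1.0298199 ] [-0.08024632 -0.0234043   0.37116513  0.92479685] ['frame', 'range_z', 'K', 'position', 'rotation']
{'clock': 0.1, 'qpos': array([-1.48651202e+00,  2.07368212e-01,  1.54275096e+00, -2.08724601e-05,
        1.39348323e+00, -1.50505453e-01]), 'dq': array([-0.001592  , -0.00215486, -0.00293599,  0.00147035,  0.00056932,
        0.00020878]), 'tau': array([ 1.53819410e-04, -3.71863925e+01, -2.82292539e+01,  7.00056972e-02,
        3.10848013e-02, -5.56306497e-05]), 'eef_pos': array([ 0.13369023, -0.55856187,  0.22341641]), 'eef_rot': array([-1.00466196e-03,  9.93116413e-01,  1.17127198e-01,  2.30007142e-05]), 'wrist_force': array([ 0.46595344,  0.13882924, -0.46247565]), 'ft_torque': array([-0.01257016, -0.0310301 ,  0.0332533 ]), 'grasp_force': 0.0, 'gripper_width': 0.09393466310749414}
```

View pics/top0.png

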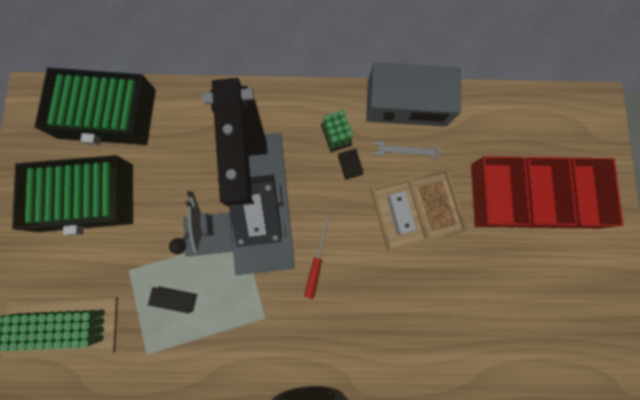

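View pics/side0.png

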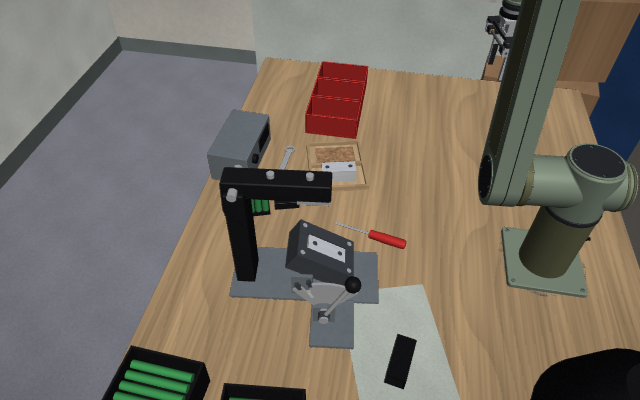

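The top view shows the bracket to clear at about (255,215), bare metal in the die, with the lever knob at (178,246). The cork pad is at (438,206) in the right lane. In the side view the bracket is at (326,247) and the knob at (353,285).
Look-alikes in the top view: the finished bracket in the tray at (402,213), the black dummy on the sheet at (172,299), and the die bracket at (255,215). I choose the last, since it's bare metal and sits in the die under the press.

```bash
cat > m.py <<'E'
from h import *
T=np.load("topP.npy");S=np.load("sideP.npy");TF=np.load("topF.npy").astype(int);SF=np.load("sideF.npy").astype(int)
def rect(xy):
    (c,s,a)=cv2.minAreaRect((xy*1000).astype(np.float32));return np.round(c,1),np.round(s,1),round(a,2)
def box(P,u0,u1,v0,v1): 
    m=np.zeros(P.shape[:2],bool);m[v0:v1,u0:u1]=1;return m
# press arm top
m=box(T,195,275,70,210)&(abs(T[...,2]-.338)<.006)
print("arm",rect(T[m][:,:2]),np.median(T[m][:,2]))
# foot plate z
m=box(T,180,300,130,275);z=T[...,2];h,e=np.histogram(z[m],np.arange(-.01,.36,.005));print([(round(b,3),c) for b,c in zip(e,h) if c>60])
# die face plane
for P,b in((T,(240,275,185,238)),(S,(296,348,228,272))):
    q=P[box(P,*b)];q=q[(q[:,2]>.07)&(q[:,2]<.17)]
    for _ in range(4):
        c=q.mean(0);n=np.linalg.svd(q-c)[2][2];n*=np.sign(n[2]);d=(q-c)@n;q=q[abs(d)<max(.002,2*d.std()*.8)]
    print("face",c,n,np.degrees(np.arccos(n[2])),"yaw",np.degrees(np.arctan2(-n[1],-n[0]))%360,len(q),d.std())
# bracket bright pixels
for N,P,F,b in(("T",T,TF,(240,275,185,242)),("S",S,SF,(300,352,230,270))):
    m=box(P,*b)&(F.min(-1)>120);q=P[m];print("br",N,len(q),q.mean(0),np.median(q,0)); v,u=np.nonzero(m);print(u.min(),u.max(),v.min(),v.max())
# knob
for N,P,F,b in(("T",T,TF,(165,192,232,258)),("S",S,SF,(340,366,272,298))):
    m=box(P,*b)&(F.max(-1)<45);q=P[m];q=q[q[:,2]>.12];print("knob",N,len(q),q.mean(0),q.max(0))
    from scipy.optimize import least_squares
    r=least_squares(lambda c:np.linalg.norm(q-c,axis=1)-.017,q.mean(0)-[0,0,.01],loss="soft_l1",f_scale=.002);print(r.x,r.cost)
# pad, tray
m=box(T,415,465,172,240);c=TF[215,440];print("padcol",TF[205,438],TF[213,415])
hsv=cv2.cvtColor(TF.astype(np.uint8),cv2.COLOR_RGB2HSV);print(hsv[205,438],hsv[178,425])
m&=(hsv[...,1]>115)&(T[...,2]<.02)&(T[...,2]>.002)
m=cv2.morphologyEx(m.astype(np.uint8),cv2.MORPH_OPEN,np.ones((3,3)))>0
print("pad",rect(T[m][:,:2]),m.sum(),np.median(T[m][:,2]))
m=box(T,365,470,165,255)&(T[...,2]>.012)&(T[...,2]<.024);print("rim",rect(T[m][:,:2]))
m=box(T,385,418,188,236)&(T[...,2]>.04)&(T[...,2]<.065);print("done",rect(T[m][:,:2]),np.median(T[m][:,2]))
F=TF.astype(np.uint8)
a=cv2.resize(F[170:260,160:300],(800,514),interpolation=cv2.INTER_CUBIC)
save("crop1",a)
E
python3 m.py
```

```text
arm (array([650.7, 159.1]), array([224. ,  50.5]), 7.04) 0.3380112061667484
[(np.float64(-0.005), np.int64(1898)), (np.float64(0.0), np.int64(4176)), (np.float64(0.005), np.int64(269)), (np.float64(0.01), np.int64(3590)), (np.float64(0.015), np.int64(701)), (np.float64(0.04), np.int64(62)), (np.float64(0.07), np.int64(137)), (np.float64(0.075), np.int64(136)), (np.float64(0.08), np.int64(238)), (np.float64(0.085), np.int64(234)), (np.float64(0.09), np.int64(235)), (np.float64(0.095), np.int64(221)), (np.float64(0.1), np.int64(229)), (np.float64(0.105), np.int64(251)), (np.float64(0.11), np.int64(258)), (np.float64(0.115), np.int64(261)), (np.float64(0.12), np.int64(259)), (np.float64(0.125), np.int64(246)), (np.float64(0.13), np.int64(192)), (np.float64(0.135), np.int64(174)), (np.float64(0.14), np.int64(165)), (np.float64(0.145), np.int64(184)), (np.float64(0.15), np.int64(131)), (np.float64(0.155), np.int64(97)), (np.float64(0.16), np.int64(68)), (np.float64(0.33), np.int64(86)), (np.float64(0.335), np.int64(1843)), (np.float64(0.34), np.int64(105)), (np.float64(0.345), np.int64(10
[... 267 characters left out ...]
 1491 0.0015409104364685954
br T 511 [nan nan nan] [nan nan nan]
245 264 195 235
br S 514 [nan nan nan] [nan nan nan]
301 350 235 269
knob T 159 [0.47063614 0.28323686 0.2011843 ] [0.4839377  0.2967383  0.20725145]
[0.47016315 0.28807608 0.18851717] 7.451499745190854e-05
knob S 204 [0.4691504  0.29417534 0.19796243] [0.48514019 0.30612521 0.20775491]
[0.46944394 0.2876754  0.18826932] 0.00014525058865564648
padcol [116  89  63] [144 123  91]
[ 15 117 116] [ 18  92 127]
pad (array([ 591.5, -311.4]), array([100.7,  52.1]), 13.91) 272 0.009914781402262485
rim (array([ 578. , -260.4]), array([170.2, 211.6]), 14.61)
done (array([ 564.8, -210.4]), array([100. ,  41.2]), 13.17) 0.050709234163764993
```

View pics/crop1.png

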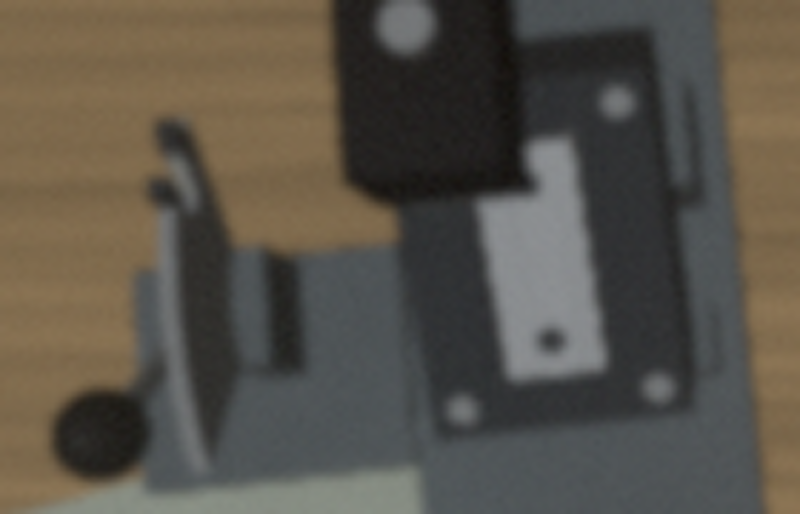

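The crop confirms the choice: a bare bracket with a hole (crop (550,340)) sits in the sloping die. The knob is at crop (100,432) and the notch is between the horns at crop (165,160). The fits agree with the given sizes: face slope 30.0°, arm 224×50 mm at z 338, tray 170×211 mm.

```bash
cat >> h.py <<'E'
O=np.array([.546,.1465]);YP=np.radians(6.7)
def press(x,y,z): # press mm -> world m
    c,s=np.cos(YP),np.sin(YP);return np.array([O[0]+(x*c-y*s)/1e3,O[1]+(x*s+y*c)/1e3,z/1e3])
def pose():
    s=env.sense();q=s["eef_rot"];return s["eef_pos"],2*np.arctan2(q[2],q[1]) if abs(q[1])>1e-6 else np.pi
def rows(wps):
    "wps: (world xyz, yaw_deg) -> tool shift mm, turn"
    p,y=pose();c,s=np.cos(y),np.sin(y);R=np.array([[c,s,0],[s,-c,0],[0,0,-1]])
    for w,yd in wps:
        d=R.T@(np.array(w)-p)*1e3;t=-((np.radians(yd)-y+np.pi)%(2*np.pi)-np.pi);print(np.round(d,1),round(t,3))
E
python3 - <<'E'
from h import *
print(pose(),press(-60.9,150,186.1))
rows([((.28,-.42,.28),40),((.40,-.2,.28),60),((.42,.05,.28),80),((.47,.288,.26),96.7),((.47,.288,.193),96.7)])
E
```

```text
(array([ 0.13369023, -0.55856187,  0.22341641]), np.float64(0.23479346337316717)) [0.4680153  0.28837035 0.1861    ]
[ 174.5 -100.7  -56.6] -0.463
[ 342.4 -286.8  -56.6] -0.812
[ 420.  -525.3  -56.6] -1.161
[ 524.  -745.1  -36.6] -1.453
[ 524.  -745.1   30.4] -1.453
```

Emit:
{"api": "arm_command", "payload": {"moves": [[0.6,40,-20,-30,-0.1],[0.6,75,-40,-57,-0.2],[0.6,110,-60,-57,-0.3],[0.6,145,-80,-57,-0.4],[0.6,174,-101,-57,-0.5],[0.6,202,-132,-57,-0.6],[0.6,230,-163,-57,-0.7],[0.6,258,-194,-57,-0.8],[0.6,286,-225,-57,-0.9],[0.6,314,-256,-57,-1.0],[0.6,342,-287,-57,-1.05],[0.6,355,-326,-57,-1.1],[0.6,368,-365,-57,-1.15],[0.6,381,-405,-57,-1.2],[0.6,394,-445,-57,-1.25],[0.6,407,-485,-57,-1.3],[0.6,420,-525,-57,-1.35],[0.6,437,-562,-57,-1.4],[0.6,454,-599,-57,-1.45],[0.6,472,-636,-57,-1.453]]}}

```text
clock: 1.77
eef_pos: [0.443, 0.1657, 0.2812]
eef_rot: [0.0, 0.664, 0.748, -0.0]
wrist_force: [0.2, -0.1, 0.1]
gripper_width: 0.0565
grasp_force: 0.0
```

```bash
python3 -c "
from h import *
print(pose(),env.sense()['clock'])
rows([((.47,.288,.25),96.7),((.47,.288,.192),96.7)])"
```

```text
(array([0.44295981, 0.16566231, 0.28122315]), np.float64(1.690044538927268)) 1.7667
[118.3  41.4  31.2] 0.002
[118.3  41.4  89.2] 0.002
```

Emit:
{"api": "arm_command", "payload": {"moves": [[0.6,35,12,5,0],[0.6,70,25,15,0],[0.6,100,35,25,0],[0.6,118,41,31,0],[0.6,118,41,31,0],[0.6,118,41,31,0]]}}

```text
clock: 2.27
eef_pos: [0.4697, 0.2857, 0.2492]
eef_rot: [-0.0, 0.664, 0.748, -0.001]
wrist_force: [0.5, -0.7, -0.4]
gripper_width: 0.0563
grasp_force: 0.0
```

```bash
python3 -c "
from h import *
im=env.get_image('side');P=cloud(im);F=im['frame'];save('s2',cv2.resize(F[180:340,260:460],(800,640))[:600])
print(pose());rows([((.47,.288,.192),96.7)])"
```

```text
(array([0.47011317, 0.28496337, 0.24991008]), np.float64(1.688320671478231))
[ 3.   0.2 57.9] 0.001
```

View pics/s2.png

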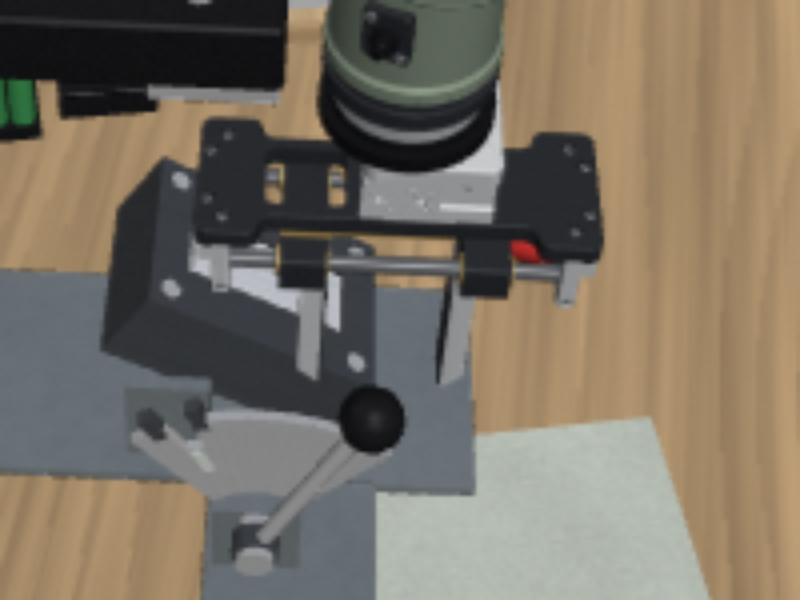

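The picture shows the open fingers straddling the knob fore and aft (knob at crop (372,420), fingertips at (310,375) and (450,380)). The notch is at crop (180,430).

Emit:
{"api": "arm_command", "payload": {"moves": [[0.6,3,0,20,0],[0.6,3,0,40,0],[0.6,3,0,57,0],[0.6,3,0,57,0],[0.4,3,0,57,0],[0.4,3,0,57,0],[0.4,3,0,57,0],[0.4,3,0,57,0]], "force": 10}}

```text
clock: 2.98
eef_pos: [0.4713, 0.2885, 0.1952]
eef_rot: [0.001, 0.665, 0.747, 0.001]
wrist_force: [1.1, -0.4, 0.3]
gripper_width: 0.0379
grasp_force: 0.0
```

```bash
python3 -c "
from h import *
print(pose())
rows([(press(140*np.sin(a),150,64+140*np.cos(a)),96.7) for a in np.linspace(-.45,.45,13)])"
```

```text
(array([0.47125768, 0.28851283, 0.19521314]), np.float64(1.6872916398229592))
[ 0.2 -3.2  5.2] -0.0
[0.2 6.4 0.9] -0.0
[ 0.2 16.3 -2.5] -0.0
[ 0.2 26.4 -5.3] -0.0
[ 0.3 36.7 -7.2] -0.0
[ 0.3 47.2 -8.4] -0.0
[ 0.3 57.7 -8.8] -0.0
[ 0.3 68.2 -8.4] -0.0
[ 0.3 78.6 -7.2] -0.0
[ 0.3 88.9 -5.3] -0.0
[ 0.3 99.  -2.5] -0.0
[  0.3 108.9   0.9] -0.0
[  0.3 118.6   5.2] -0.0
```

Emit:
{"api": "arm_command", "payload": {"moves": [[0.4,0,8,-1,0],[0.4,0,17,-3,0],[0.4,0,27,-5,0],[0.4,0,37,-7,0],[0.4,0,47,-8,0],[0.4,0,58,-8,0],[0.4,0,69,-8,0],[0.4,0,79,-7,0],[0.4,0,90,-5,0],[0.4,0,100,-2,0],[0.4,0,110,1,0],[0.4,0,117,4,0],[0.4,0,121,5,0],[0.4,0,121,5,0],[0.4,0,121,5,0],[0.4,0,121,5,0]]}}

```text
clock: 4.32
eef_pos: [0.5904, 0.3026, 0.1883]
eef_rot: [0.0, 0.665, 0.747, 0.0]
wrist_force: [-1.6, 0.3, -0.0]
gripper_width: 0.0375
grasp_force: 0.9
```

```bash
python3 -c "
from h import *
im=env.get_image('side');F=im['frame'];save('s3',cv2.resize(F[200:350,260:460],(800,600)))
print(pose());rows([(press(61,150,189),96.7)])"
```

```text
(array([0.59039992, 0.30260611, 0.18828199]), np.float64(1.6879057271592683))
[ 0.1 -1.3 -0.7] 0.0
```

View pics/s3.png

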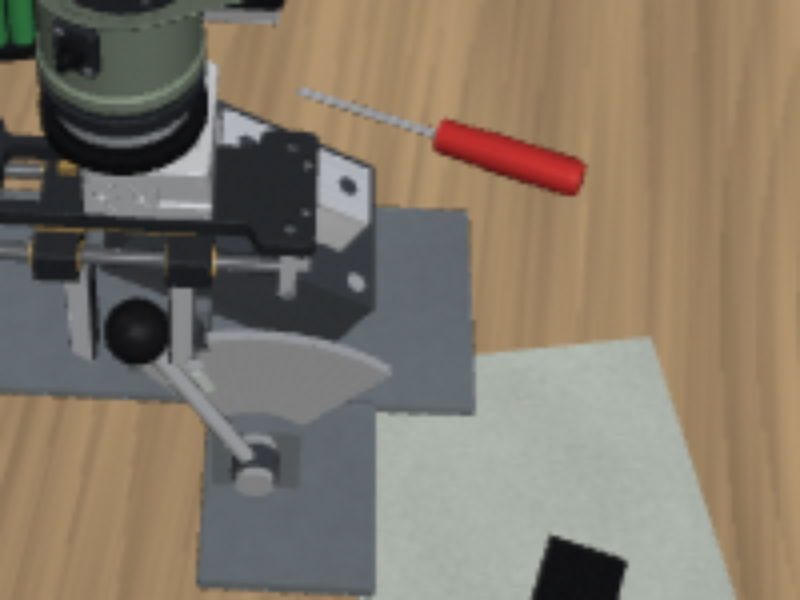

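The picture shows the knob (137,330) between the fingers, the rod near the horns and white line (205,375), and the bracket now standing proud at (345,190). I'll let go and back off to check the angle.

Emit:
{"api": "arm_command", "payload": {"moves": [[0.6,0,-1,0,0],[0.6,0,-1,0,0],[0.6,0,-1,0,0],[0.6,0,-1,-25,0],[0.6,0,-1,-55,0],[0.6,0,-1,-85,0],[0.6,0,-1,-100,0],[0.6,0,-36,-100,0],[0.6,0,-72,-100,0],[0.6,0,-108,-100,0],[0.6,0,-144,-100,0],[0.6,0,-180,-100,0],[1,0,-210,-100,0.1],[1,0,-240,-100,0.2],[1,0,-240,-100,0.3],[1,0,-240,-100,0.3]]}}

```text
clock: 5.7
eef_pos: [0.3511, 0.2746, 0.2892]
eef_rot: [0.0, 0.769, 0.639, 0.001]
wrist_force: [0.3, 0.5, 0.1]
gripper_width: 0.0797
grasp_force: 0.0
```

```bash
cat > m2.py <<'E'
from h import *
from scipy.optimize import least_squares
for n in("top","side"):
    im=env.get_image(n);P=cloud(im);F=im["frame"].astype(int)
    w=press(61,150,186);m=(np.linalg.norm(P-w,axis=2)<.03)&(F.max(-1)<55);q=P[m]
    r=least_squares(lambda c:np.linalg.norm(q-c,axis=1)-.017,q.mean(0)-[0,0,.01],loss="soft_l1",f_scale=.002)
    c,s=np.cos(YP),np.sin(YP);d=r.x[:2]-O;px=(c*d[0]+s*d[1]);print(n,len(q),r.x,"press",px,-s*d[0]+c*d[1],"ang",np.arctan2(px,r.x[2]-.06)+.45)
    # bracket top: transform to die frame
    X=np.array([c*.8660254,s*.8660254,.5]);Y=np.array([-s,c,0]);Z=np.cross(X,Y)
    D=(P-np.r_[O,.115])@np.stack([X,Y,Z],1)
    m=(abs(D[...,2]-.030)<.007)&(abs(D[...,0])<.07)&(abs(D[...,1])<.04)&(F.min(-1)>90);q=D[m]
    print("bracket top die-frame",len(q),np.nanpercentile(q,[1,50,99],axis=0).round(4).tolist())
    m=(abs(D[...,2])<.006)&(abs(D[...,0])<.09)&(abs(D[...,1])<.065);q=D[m];print("die face",np.nanpercentile(q,[1,50,99],axis=0).round(4).tolist())
    save(n+"4",im["frame"])
print(pose())
E
python3 m2.py
```

```text
top 159 [0.5884732  0.30258005 0.18557044] press 0.060393109933112456 0.1500587486622819 ang 0.8982918344000579
bracket top die-frame 687 [[-0.0515, -0.0201, 0.029], [-0.0045, -0.0017, 0.0319], [0.0446, 0.019, 0.0351]]
die face [[-0.0752, -0.0533, -0.0047], [-0.0077, -0.0254, 0.0013], [0.0739, 0.0518, 0.0046]]
side 211 [0.58762302 0.30223604 0.18573228] press 0.05950859551355152 0.14981627674275041 ang 0.8920571700338344
bracket top die-frame 598 [[-0.0529, -0.0202, 0.0233], [-0.0017, 0.0048, 0.0314], [0.0467, 0.0215, 0.0351]]
die face [[-0.0767, -0.0533, -0.0053], [0.0223, 0.0274, 0.0013], [0.0741, 0.0544, 0.0054]]
(array([0.35259214, 0.27471868, 0.28912397]), np.float64(1.3903827353152123))
```

View pics/side4.png

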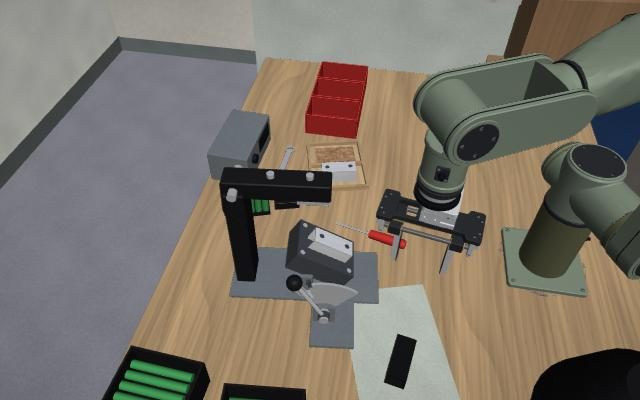

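The side view shows the lever upright past centre at the horns (295,283), measured at 0.895, so it is in the notch. The bracket stands 31 mm proud at (330,245), centred on the die frame to within 2 mm. Next I grip it near its lower end, clear of the press arm.

```bash
python3 -c "
from h import *
rows([(press(-140,0,270),6.7),(press(-90,0,150),6.7),(press(-47,0,115),6.7)])"
```

```text
[-132.5   79.4   19.1] 1.273
[-117.8  127.2  139.1] 1.273
[-105.2  168.3  174.1] 1.273
```

Emit:
{"api": "arm_command", "payload": {"moves": [[1,-25,14,4,0.12],[1,-50,28,8,0.24],[1,-75,45,12,0.36],[1,-100,60,15,0.48],[1,-125,75,19,0.6],[1,-132,79,19,0.72],[1,-132,79,19,0.84],[1,-132,79,19,0.96],[1,-132,79,19,1.08],[1,-132,79,19,1.2],[1,-132,79,19,1.273],[1,-130,89,45,1.273],[1,-126,102,75,1.273],[1,-122,115,105,1.273],[1,-118,127,135,1.273],[1,-118,127,139,1.273],[1,-118,127,139,1.273],[1,-118,127,139,1.273]]}}

```text
clock: 7.3
eef_pos: [0.4561, 0.1352, 0.1501]
eef_rot: [0.0, 0.998, 0.058, 0.0]
wrist_force: [0.6, -1.0, 0.6]
gripper_width: 0.0942
grasp_force: 0.0
```

```bash
python3 -c "
from h import *
print(pose())
rows([(press(-47,0,115),6.7)])"
```

```text
(array([0.45605995, 0.13520241, 0.15008412]), np.float64(0.11523799201892192))
[43.6 -0.8 35.1] -0.002
```

Emit:
{"api": "arm_command", "payload": {"moves": [[1,11,0,9,0],[1,22,0,18,0],[1,33,-1,27,0],[1,40,-1,32,0],[1,43,-1,35,0],[1,43,-1,35,0],[1,43,-1,35,0],[0.6,43,-1,35,0],[0.6,43,-1,35,0],[0.6,43,-1,35,0]], "force": 15}}

```text
clock: 8.13
eef_pos: [0.498, 0.1413, 0.1149]
eef_rot: [-0.0, 0.998, 0.057, 0.0]
wrist_force: [-0.1, -0.4, 0.4]
gripper_width: 0.0775
grasp_force: 0.0
```

```bash
python3 -c "
from h import *
print(pose(),env.sense()['wrist_force']);im=env.get_image('side');F=im['frame'];save('s5',cv2.resize(F[180:300,270:430],(800,600)))
rows([(press(-47,0,115),6.7)])"
```

```text
(array([0.49795459, 0.14134215, 0.11492536]), np.float64(0.11489332678950546)) [-0.09469032 -0.38046933  0.37573609]
[ 1.4  0.5 -0.2] -0.002
```

View pics/s5.png

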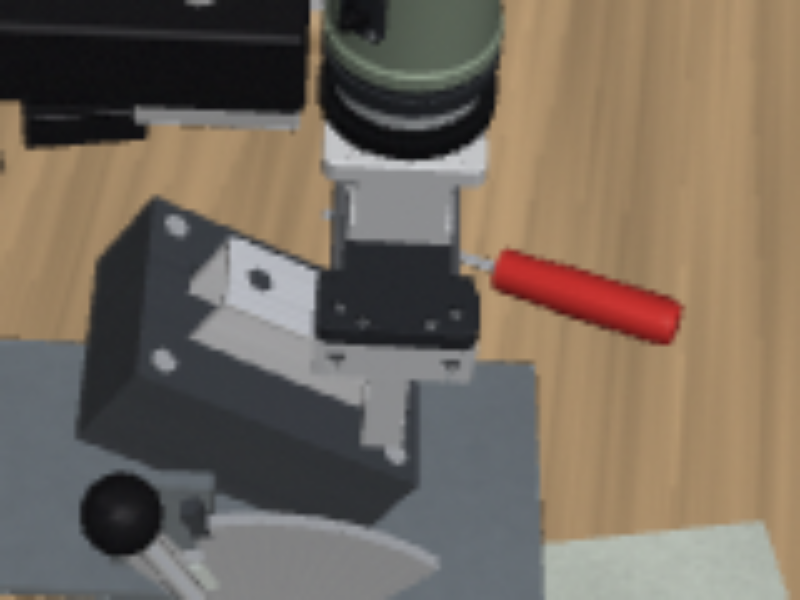

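The picture shows the finger (385,410) straddling the bracket's lower end and just clear of the die face. The wrist (410,120) is in front of the press arm's end (305,60). Closing now.

Emit:
{"api": "arm_command", "payload": {"moves": [[0.5,0,0,0,0],[0.45,0,0,0,0],[0.4,0,0,0,0],[0.35,0,0,0,0],[0.3,0,0,0,0],[0.3,0,0,0,0],[0.3,0,0,0,0],[0.3,0,0,0,0],[0.3,0,0,0,0],[0.3,0,0,0,0]], "force": 15}}

```text
clock: 9.02
eef_pos: [0.498, 0.1412, 0.1144]
eef_rot: [0.0, 0.998, 0.057, -0.0]
wrist_force: [-0.6, -0.6, 0.1]
gripper_width: 0.0402
grasp_force: 15.0
```

Emit:
{"api": "arm_command", "payload": {"moves": [[0.3,0,0,0,0],[0.3,0,0,0,0],[0.3,0,0,0,0],[0.3,0,0,0,0]], "force": 55}}

```text
clock: 9.35
eef_pos: [0.498, 0.1412, 0.1144]
eef_rot: [0.0, 0.998, 0.057, -0.0]
wrist_force: [-0.8, -1.8, -0.2]
gripper_width: 0.0396
grasp_force: 55.0
```

Emit:
{"api": "arm_command", "payload": {"moves": [[0.3,-1,0,-2,0],[0.3,-2,0,-3.5,0],[0.3,-3.5,0,-6,0],[0.3,-5,0,-8.7,0],[0.3,-6.5,0,-11.3,0],[0.3,-8,0,-13.9,0],[0.3,-10,0,-17.3,0],[0.3,-12,0,-20.8,0],[0.3,-14,0,-24.2,0],[0.3,-17,0,-29.4,0],[0.3,-20,0,-34.6,0],[0.3,-25,0,-43,0],[0.3,-30,0,-52,0],[0.3,-38,0,-66,0],[0.3,-45,0,-78,0],[0.3,-45,0,-78,0],[0.3,-45,0,-78,0]]}}

```text
clock: 10.77
eef_pos: [0.4539, 0.1363, 0.1938]
eef_rot: [-0.0, 0.998, 0.057, 0.002]
wrist_force: [-0.3, -0.7, -3.7]
gripper_width: 0.0396
grasp_force: 55.0
```

```bash
cat > m3.py <<'E'
from h import *
import sys
im=env.get_image('side');F=im['frame'];P=cloud(im);p,y=pose();print(p,y,env.sense()['wrist_force'])
c,s=np.cos(y),np.sin(y);D=(P-p);D=np.stack([D[...,0]*c+D[...,1]*s,-D[...,0]*s+D[...,1]*c,D[...,2]],-1)*1e3
# left wall / top of bracket beyond the finger: local x (ahead), y left, z up
Fi=F.astype(int)
m=(D[...,0]>14)&(D[...,0]<110)&(abs(D[...,1])<26)&(D[...,2]>-75)&(D[...,2]<70)&(Fi.min(-1)>90)&(np.ptp(Fi,axis=-1)<40)
q=D[m];print(len(q))
for a in range(15,100,10):
    k=q[(q[:,0]>a)&(q[:,0]<a+10)]
    if len(k)>5: print(a,"z lo/hi",np.percentile(k[:,2],[3,97]).round(1),"y",np.percentile(k[:,1],[3,97]).round(1))
if len(sys.argv)>1: save(sys.argv[1],F[:,100:540])
E
python3 m3.py s6
```

```text
[0.45346397 0.13620924 0.19286478] 0.11484514692618217 [-0.61410501  1.25766865 -2.69194239]
807
15 z lo/hi [-28.5   9.7] y [17.3 21.7]
25 z lo/hi [-22.2  31.3] y [-16.4  22.3]
35 z lo/hi [-14.5  36.1] y [-17.8  21.3]
45 z lo/hi [-9.8 42.1] y [-17.3  21.5]
55 z lo/hi [-3.4 49.1] y [-17.1  21.9]
65 z lo/hi [ 3.8 53.1] y [-16.6  21.2]
75 z lo/hi [ 8.3 43.5] y [-19.4  21.7]
85 z lo/hi [11.4 29.4] y [-19.5  20.8]
```

View pics/s6.png

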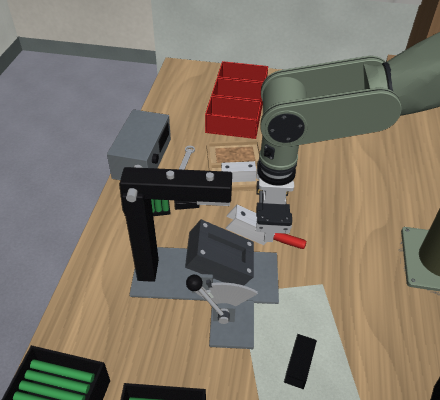

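The picture shows the bracket held clear of the empty die at (240,220), still at the die's 30° tilt with no droop. Now I back away from the press and carry it to the lane.

```bash
python3 -c "
from h import *
rows([((.43,.0,.18),8),((.44,-.15,.17),10),((.5517,-.3202,.15),14),((.5517,-.3202,.06),14)])"
```

```text
[-38.9 132.6  12.9] -0.025
[-46.2 282.8  22.9] -0.06
[ 45.3 464.7  42.9] -0.13
[ 45.3 464.7 132.9] -0.13
```

Emit:
{"api": "arm_command", "payload": {"moves": [[0.3,-15,0,0,0],[0.3,-30,8,0,0],[0.3,-37,30,3,0],[0.3,-39,60,6,0],[0.3,-39,95,9,0],[0.3,-39,130,13,0],[0.3,-41,165,15,-0.03],[0.3,-43,200,18,-0.05],[0.3,-45,240,20,-0.06],[0.3,-46,280,23,-0.06],[0.3,-32,310,27,-0.08],[0.3,-18,340,30,-0.1],[0.3,-2,370,33,-0.12],[0.3,14,400,36,-0.13],[0.3,28,430,40,-0.13],[0.3,38,450,43,-0.13],[0.3,45,463,43,-0.13],[0.3,45,465,43,-0.13],[0.3,45,465,43,-0.13],[0.3,45,465,43,-0.13]]}}

```text
clock: 12.48
eef_pos: [0.5505, -0.3197, 0.1483]
eef_rot: [-0.001, 0.993, 0.122, -0.001]
wrist_force: [-0.4, 0.2, -2.0]
gripper_width: 0.0394
grasp_force: 55.0
```

```bash
cat > m4.py <<'E'
from h import *
import sys
from scipy.stats import linregress
p,y=pose();print(p,np.degrees(y),env.sense()['wrist_force'].round(1),env.sense()['grasp_force'])
for n in("top","side"):
    im=env.get_image(n);F=im['frame'].astype(int);P=cloud(im)
    c,s=np.cos(y),np.sin(y);D=(P-p);D=np.stack([D[...,0]*c+D[...,1]*s,-D[...,0]*s+D[...,1]*c,D[...,2]],-1)*1e3
    m=(D[...,0]>38)&(D[...,0]<110)&(abs(D[...,1])<15)&(D[...,2]>-20)&(D[...,2]<75)&(F.min(-1)>70)&(np.ptp(F,axis=-1)<40)
    q=D[m]
    if len(q)<20: print(n,len(q)); continue
    b=[(a+2.5,np.percentile(k[:,2],80)) for a in range(38,110,5) if len(k:=q[(q[:,0]>=a)&(q[:,0]<a+5)])>5]
    r=linregress([t[0] for t in b[:-1]],[t[1] for t in b[:-1]]);print(n,len(q),"tilt",np.degrees(np.arctan(r.slope)),"z@40",r.intercept+40*r.slope,"xmax",q[:,0].max(),"y",np.percentile(D[(D[...,0]>45)&(D[...,0]<80)&(abs(D[...,1])<30)&(abs(D[...,2]-(r.intercept+r.slope*D[...,0]))<4)][:,1],[2,98]))
    if len(sys.argv)>1 and n==sys.argv[1]: save(sys.argv[2],im['frame'][100:300,300:560] if n=="top" else im['frame'][40:280,220:440])
rows([((.5517,-.3202,.06),14),((.5517,-.3202,.05),14)])
E
python3 m4.py
```

```text
[ 0.55048423 -0.31971759  0.14827561] 14.029603508064248 [-0.4  0.2 -2. ] 54.992402493953705
top 233 tilt 30.379770565729498 z@40 34.12899722809064 xmax 82.08473576371115 y [-18.73459763  20.07767764]
side 87 tilt 27.688036133916718 z@40 34.996257871672086 xmax 89.75423806050196 y [-19.59805489  23.07217852]
[ 0.8  1.  89. ] 0.001
[ 0.8  1.  99. ] 0.001
```

Emit:
{"api": "arm_command", "payload": {"moves": [[0.3,1,1,20,0],[0.3,1,1,40,0],[0.3,1,1,60,0],[0.3,1,1,75,0],[0.3,1,1,85,0],[0.3,1,1,91,0],[0.3,1,1,96,0],[0.3,1,1,96,0],[0.3,1,1,96,0]]}}

```text
clock: 13.33
eef_pos: [0.553, -0.3216, 0.0542]
eef_rot: [0.0, 0.993, 0.122, 0.0]
wrist_force: [0.5, -0.3, -2.2]
gripper_width: 0.04
grasp_force: 55.0
```

Emit:
{"api": "arm_command", "payload": {"moves": [[0.3,0,0,0,0],[0.3,0,0,0,0],[0.3,0,0,0,0]], "force": 28}}

```text
clock: 13.58
eef_pos: [0.553, -0.3218, 0.0544]
eef_rot: [0.001, 0.993, 0.122, 0.001]
wrist_force: [0.3, 0.6, -3.1]
gripper_width: 0.0399
grasp_force: 28.0
```

```bash
python3 m4.py
```

```text
[ 0.55303332 -0.32175959  0.05435356] 14.023336475375856 [ 0.3  0.6 -3.1] 27.992359958589077
top 198 tilt 31.301814010841266 z@40 33.71422292315334 xmax 84.67679373595304 y [-19.04111522  19.86600184]
side 83 tilt 27.61665023753211 z@40 35.82854372882378 xmax 92.46944326442916 y [-18.56910995  23.45232012]
[-0.7 -1.6 -6. ] 0.0
[-0.7 -1.6  4. ] 0.0
```

Emit:
{"api": "arm_command", "payload": {"moves": [[0.3,-1,-1.5,2,0],[0.3,-1,-1.5,2,0],[0.3,-1,-1.5,2,0]], "force": 18}}

```text
clock: 13.93
eef_pos: [0.5508, -0.3199, 0.0511]
eef_rot: [-0.0, 0.993, 0.122, -0.0]
wrist_force: [-0.2, -0.8, -2.2]
gripper_width: 0.0397
grasp_force: 18.0
```

```bash
python3 m4.py
```

```text
[ 0.55083892 -0.3198766   0.05113154] 14.024367344625544 [-0.2 -0.8 -2.2] 17.992501873522997
top 184 tilt 30.768196453406937 z@40 33.801758263936144 xmax 73.7576778188853 y [-18.77735724  19.71058953]
side 75 tilt 29.535103597155885 z@40 34.53215435655136 xmax 87.29887609933532 y [-18.79073121  23.42906296]
[ 0.6  0.3 -8.7] 0.0
[0.6 0.3 1.3] 0.0
```

Emit:
{"api": "arm_command", "payload": {"moves": [[0.3,0,0,0,0],[0.3,0,0,0,0]], "force": 13}}

```text
clock: 14.2
eef_pos: [0.5512, -0.3202, 0.0514]
eef_rot: [0.0, 0.993, 0.122, 0.0]
wrist_force: [0.5, 0.1, -2.5]
gripper_width: 0.04
grasp_force: 13.0
```

```bash
python3 m4.py
```

```text
[ 0.55120221 -0.32016302  0.05143113] 14.023565481741953 [ 0.5  0.1 -2.5] 12.992962910793722
top 191 tilt 30.62757116182454 z@40 34.33149534339486 xmax 86.22998019757023 y [-18.57557844  20.16881401]
side 82 tilt 31.583380440125655 z@40 34.04463424540255 xmax 87.89486779805199 y [-18.14636156  23.62385211]
[ 0.5  0.2 -8.5] 0.0
[0.5 0.2 1.5] 0.0
```

Emit:
{"api": "arm_command", "payload": {"moves": [[0.3,0,0,2,0],[0.3,0,0,2,0]], "force": 10}}

```text
clock: 14.47
eef_pos: [0.551, -0.32, 0.0491]
eef_rot: [-0.0, 0.993, 0.122, -0.0]
wrist_force: [-0.7, -0.5, -2.5]
gripper_width: 0.0401
grasp_force: 10.0
```

```bash
python3 m4.py
```

```text
[ 0.55097129 -0.3199847   0.04905922] 14.025851136950575 [-0.7 -0.5 -2.5] 9.999069655314088
top 189 tilt 29.52152185863904 z@40 34.131285882114085 xmax 74.04678992536988 y [-18.97659097  19.91819503]
side 79 tilt 26.759363154420566 z@40 35.25367661593417 xmax 91.0734881386681 y [-19.28888127  22.97179025]
[  0.6   0.4 -10.8] 0.0
[ 0.6  0.4 -0.8] 0.0
```

Emit:
{"api": "arm_command", "payload": {"moves": [[0.3,0,0,0,0],[0.3,0,0,0,0]], "force": 7.5}}

```text
clock: 14.73
eef_pos: [0.5512, -0.3202, 0.0495]
eef_rot: [0.0, 0.993, 0.122, 0.0]
wrist_force: [-0.3, 0.1, -2.0]
gripper_width: 0.0398
grasp_force: 7.5
```

```bash
python3 m4.py
```

```text
[ 0.55124437 -0.32019373  0.04951772] 14.023559285164486 [-0.3  0.1 -2. ] 7.500061299651861
top 221 tilt 14.921738234594635 z@40 20.361399107862475 xmax 84.74164277053886 y [-18.33772925  19.87216002]
side 110 tilt 3.75084477449316 z@40 11.148277854226219 xmax 90.58783974851416 y [-16.74143192  23.17778876]
[  0.4   0.1 -10.4] 0.0
[ 0.4  0.1 -0.4] 0.0
```

Emit:
{"api": "arm_command", "payload": {"moves": [[0.3,0,0,0,0],[0.3,0,0,0,0],[0.3,0,0,0,0]], "force": 9}}

```text
clock: 15.08
eef_pos: [0.5513, -0.3202, 0.0496]
eef_rot: [0.0, 0.993, 0.122, 0.0]
wrist_force: [-0.7, 0.1, -1.2]
gripper_width: 0.0398
grasp_force: 9.0
```

```bash
python3 m4.py side s7
```

```text
[ 0.55134132 -0.32020188  0.04964701] 14.02517613206873 [-0.7  0.1 -1.2] 9.000016059726477
top 237 tilt -1.6694599966522365 z@40 6.4840554529068575 xmax 89.9567775418717 y [-19.39427382  19.77722926]
side 107 tilt 0.26459617578779493 z@40 6.553932836711198 xmax 89.41868277135526 y [-19.7342727   23.58861106]
[  0.3   0.1 -10.3] 0.0
[ 0.3  0.1 -0.3] 0.0
```

View pics/s7.png

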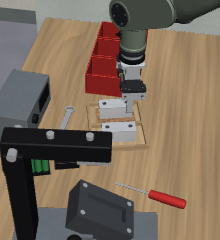

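The picture shows the bracket now level, lying along the far lane at (113,105) with the gripper at its near end. It only needs the last 3 mm of lowering.

Emit:
{"api": "arm_command", "payload": {"moves": [[0.3,0,0,1,0],[0.3,0,0,2,0],[0.3,0,0,3,0],[0.3,0,0,3.5,0],[0.3,0,0,3.5,0],[0.3,0,0,3.5,0]], "force": 6}}

```text
clock: 15.68
eef_pos: [0.5512, -0.3204, 0.0474]
eef_rot: [0.0, 0.993, 0.122, -0.0]
wrist_force: [-2.9, 0.8, 6.2]
gripper_width: 0.0399
grasp_force: 6.0
```

```bash
cat > m5.py <<'E'
from h import *
T=np.radians(14.0);C=np.array([.5905,-.3105])
for n in("top","side"):
    im=env.get_image(n);P=cloud(im);F=im['frame'].astype(int);d=P[...,:2]-C
    L=np.stack([d[...,0]*np.cos(T)+d[...,1]*np.sin(T),-d[...,0]*np.sin(T)+d[...,1]*np.cos(T)],-1)*1e3
    m=(abs(L[...,0])<75)&(abs(L[...,1])<40)&(abs(P[...,2]-.054)<.009)&(F.min(-1)>80)&(np.ptp(F,axis=-1)<40);q=L[m]
    c,s,a=cv2.minAreaRect(q.astype(np.float32));print(n,len(q),"rect rel pad",np.round(c,1),np.round(s,1),a,"z",np.percentile(P[m][:,2],[5,50,95]).round(4))
    A=np.c_[q,np.ones(len(q))];print("z fit",np.linalg.lstsq(A,P[m][:,2]*1e3,rcond=None)[0].round(3))
E
python3 m4.py;python3 m5.py
```

```text
[ 0.55122999 -0.32037137  0.04736326] 14.031776457869043 [-2.9  0.8  6.2] 6.000289153307676
top 230 tilt 0.1438800167192617 z@40 7.610336285267171 xmax 89.61856628061804 y [-18.80453329  19.63038897]
side 105 tilt 0.21667233205790692 z@40 7.4934237390792156 xmax 88.90725768528115 y [-19.66158245  23.3723356 ]
[  0.5  -0.1 -12.6] 0.001
[ 0.5 -0.1 -2.6] 0.001
top 331 rect rel pad [22.4  0.4] [53.4 40.4] 0.38165783882141113 z [0.05   0.0539 0.0563]
z fit [-2.0000e-03 -3.4000e-02  5.3721e+01]
side 295 rect rel pad [-2.2  3.8] [ 53.9 105. ] 78.74240112304688 z [0.047  0.0535 0.0583]
z fit [-1.3000e-02 -4.2000e-02  5.3572e+01]
```

It is flat on the pad (top at 54 mm) and centred to about 1 mm. Releasing.

Emit:
{"api": "arm_command", "payload": {"moves": [[0.3,0,0,-0.5,0],[0.3,0,0,-1,0],[0.45,0,0,-1,0],[0.5,0,0,-1,0],[0.6,0,0,-1,0],[0.6,0,0,-1,0],[0.6,0,0,-1,0],[0.6,0,0,-10,0],[0.6,0,0,-25,0],[0.6,0,0,-50,0],[0.6,0,0,-85,0],[0.6,0,0,-120,0],[0.6,-40,0,-150,0],[0.6,-80,0,-150,0],[0.6,-120,0,-150,0],[0.6,-120,0,-150,0],[0.6,-120,0,-150,0]], "force": 3}}

```text
clock: 17.3
eef_pos: [0.4331, -0.3498, 0.1969]
eef_rot: [0.0, 0.993, 0.12, 0.0]
wrist_force: [0.8, -0.6, 0.8]
gripper_width: 0.0562
grasp_force: 0.0
```

```bash
python3 m5.py; python3 m2.py | grep knob -i; python3 -c "
from h import *
im=env.get_image('top');save('t8',im['frame'])"; python3 m2.py | grep ang
```

```text
top 670 rect rel pad [-1.   0.2] [ 41.6 100.2] 89.61040496826172 z [0.0501 0.0537 0.0566]
z fit [ 4.0000e-03 -3.3000e-02  5.3648e+01]
side 330 rect rel pad [-2.1  1.8] [ 46.9 100.6] 86.60140991210938 z [0.0468 0.0531 0.0571]
z fit [-7.0000e-03 -6.3000e-02  5.3024e+01]
top 157 [0.58876127 0.3025489  0.18554602] press 0.06067557395303344 0.14999419782816892 ang 0.9001933006568019
side 211 [0.58799074 0.30170556 0.18554277] press 0.05981191861929515 0.14924651419738785 ang 0.8946116941526077
  return np.nanmean(a, axis, out=out, keepdims=keepdims)
  return np.nanmean(a, axis, out=out, keepdims=keepdims)
```

View pics/t8.png

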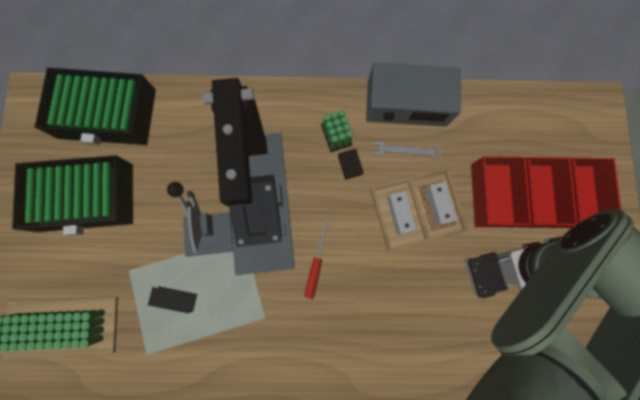

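The top view shows the bracket lying flat and centred on the pad (441,204), beside the finished one (402,213). The lever knob (176,190) is in the notch, and nothing else has moved.

```bash
python3 -c "
from plant import env
print(env.hand_in())"
```

```text
the job is handed in; nothing more can be done
None
```

The job is handed in: the lever is in its notch (about 0.90 rad), and the bracket lies open side down along the lane, within about 2 mm of the pad's centre, after about 18 s; the other things on the bench look unmoved.

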